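Change the paper roll on a bench roll holder and set its drag lever

TASK

The roll holder has run out of paper. Swing its lever all the way back to the open stop so that its tail clears the spindle, lift the empty cardboard core off the spindle and leave it in the black waste tray, then put the tallest of the three spare rolls upright on the spindle, fully down, and let go of it. Finally swing the lever round until its nose lines up with the dark set pointer on the scale; leave the pointer and everything else on the bench where they are.

Things in the scene. Friction and masses are not known exactly. Their poses are not given: they have to be found in the camera images.
- holder: roll holder fixed to the bench: grey base plate 160 x 210 x 12 mm, its middle 15 mm to -y of the origin, which is on the bench. At (0, -65) mm an upright spindle; at (0, +30) mm a drum 48 mm across with the lever's upright hinge. An aluminium scale band (ring sector 85 to 140 mm from the hinge, top 84 mm above the bench) lies under the lever's handle
- spindle_foot (a point): foot of the bare steel spindle, on its axis at the top of the base plate, 12 mm above the bench; a roll that is fully down has its underside here. Spindle 20 mm across, its tapered tip 60 mm above this point
- lever_hinge (a point): point on the lever's upright hinge axis at the height of the lever bar, 94 mm above the bench
- lever (a joint): lever angle (rad): 0 = open stop, handle along the holder's -x; grows clockwise seen from above; at 1.57 the handle points along the holder's +y and the tail lies over the spindle; stop at 2.1. Flat steel bar 90 to 98 mm above the bench; stays where it is left (1.5 N at the knob). Tail 100 mm long with a 56 mm cross bar, 8 mm above a core or roll on the spindle, which blocks lifting unless open
- lever_knob (a point): point on the axis of the lever's upright black knob, 128 mm above the bench. The knob is round, 24 mm across, from 98 to 143 mm above the bench, 85 mm from the hinge, and fixed to the lever
- lever_nose (a point): point just off the end of the lever's nose, on the handle's centre line, 115 mm from the hinge, 94 mm above the bench
- pointer (a joint): angle of the set pointer about the same hinge axis, read like the lever's angle: the lever lines up when both angles are equal. It is clamped very stiffly and must not be moved
- pointer_tip (a point): point just off the inner tip of the set pointer, a dark steel tab 18 mm wide clamped on the outer rim of the scale band, 116 to 146 mm from the hinge, 85 to 102 mm above the bench. This point is 115 mm from the hinge, 94 mm above the bench: it meets lever_nose when lined up
- core: empty brown cardboard tube 34 mm outside, 26 mm bore, 70 mm long, weighing about 30 g. Stands on the spindle at the start. Origin: centre of its lower end, z along its axis
- core_mid (a point): middle of the core's axis, 35 mm from either end
- tall_roll: the tallest of the three spare rolls: white paper roll 60 mm across, 70 mm tall, 26 mm bore, about 170 g, standing upright on the bench. Origin: centre of its underside, z up along the bore
- tray: black open waste tray, fixed to the bench, 170 x 130 mm (its x, y) and 50 mm high, 4 mm walls and floor. Origin: centre of its underside
- short_roll: bystander: white paper roll 60 mm across but only 35 mm tall, standing upright. Origin: centre of its underside
- wide_roll: bystander: white roll 84 mm across with a 60 mm bore, 30 mm tall, lying flat. Origin: centre of its underside
- screwdriver: bystander: black-handled screwdriver 190 mm long, lying flat along its x; origin on the bench under it
- jar: bystander: closed jar 56 mm across, 75 mm high. Origin: centre of its underside
- stapler_box: bystander: flat black case 120 x 45 x 30 mm. Origin: centre of its underside
Not all that is in view belongs to the job. Of the things shaped like the core, the brown one is meant.

How it is judged:
On the way, in this order (a step that is already met when the one before it is completed fails the run):
1. the lever is swung back to its open stop (within 0.15 rad) (value of joint lever below 0.15 rad), for 0.2 s.
2. the empty core lies or stands in the waste tray, let go of (x of core_mid in the frame of tray between -0.08 and 0.08 m and y of core_mid in the frame of tray between -0.06 and 0.06 m and z of core_mid in the frame of tray below 0.05 m and linear speed of core below 0.03 m/s and contact force between the fingers and core below 0.1 N), for 0.2 s.
3. the tall roll is fully down on the spindle, upright, let go of (horizontal distance between tall_roll and spindle_foot below 0.006 m and z of tall_roll in the frame of spindle_foot below 0.004 m and angle between tall_roll's own z axis and vertical below 0.08 rad and linear speed of tall_roll below 0.03 m/s and contact force between the fingers and tall_roll below 0.1 N), for 0.2 s.
At the end, for the whole second after the job is handed in: Lever at rest, nose within 8 mm (4 degrees) of the pointer's tip; tall roll upright on the spindle, underside within 4 mm of the base plate, axis within 6 mm of the spindle's; core in the tray, its middle 5 mm or more inside the sides and below the rim; all at rest, released (all of step 2 and all of step 3 and horizontal distance between lever_nose and pointer_tip below 0.008 m and velocity of joint lever between -0.05 and 0.05 rad/s); the robot touches nothing.
It fails at once if the set pointer is moved by more than 6 mm (distance of pointer_tip from where it was at the start of the episode above 0.006 m).
It fails at once if another spare roll or a loose thing on the bench is moved by more than 30 mm (distance of any of short_roll, wide_roll, screwdriver, jar, stapler_box from where it was at the start of the episode above 0.03 m).
It also fails if it takes over 72 s, if anything falls off the work surface, if the arm or the gripper's body presses on something with over 40 N, if the wrist force passes 120 N, or if a joint passes its speed limit or range.

ROBOT

A 6-joint arm with a two-finger parallel gripper is mounted at the origin on the work surface. World frame = base frame: x ahead of the robot, y to its left, z up, the work surface at z = 0. Lengths are in m, angles in rad, forces in N, time in s.
With the tool pointing down it reaches from about 0.275 to 0.825 m from the base axis. Payload 4.9 kg.
Tool frame: the origin (TCP) lies midway between the tips of the shut fingers; the grasp point (between the pads) lies 19 mm behind it (bot.grip_depth is the distance from the TCP to the grasp point, in m); z points along the fingers, y is the line along which they close (so a half turn about z gives the same grasp; the last joint's range is limited). The gripper opens to 85 mm and grips with 20 to 120 N. Pads are 22 mm wide; open, the fingers measure 114 mm over their backs; the gripper's body (76 mm by 85 mm) begins 54 mm behind the grasp point. The pads swing forward as they close: fully open they stand 13 mm farther back than shut.
Start: joints at [-1.32, 0.326, -0.193, 1.052, 0, 1.437], TCP at [0.206, -0.51, 0.231] pointing down, gripper open.
Joint ranges: [-2.65, 2.65], [-0.97, 1.79], [-1.3, 1.35], [-1.93, 2.1], [-1.47, 1.37], [-3.14, 3.14]. Speed limits (rad/s): [2.57, 2.57, 3.14, 3.14, 3.14, 3.14].

INTERFACE

Orientations are given as a unit quaternion [w, x, y, z].
In Python, from cell import bot gives the robot as it stands. Calls block until the motion is done:
- bot.move_pose(position, orientation): joint-space move of the TCP to a pose.
- bot.move_linear(position, speed=0.15, rotation=None, until_force=None): straight line of the TCP; rotation=None keeps the orientation; speed is the mean speed in m/s. With until_force (N) it stops when the force on the tool has changed by that much, and returns True; else False.
- bot.goto_joints(angles): joint-space move.
- bot.set_gripper(opening, grasp_force=None): opening from 0.0 (shut) to 1.0 (fully open); grasp_force is the grip in N (None keeps the last); returns when the fingers have stopped.
- bot.wait(seconds).
- bot.solve_ik(position, orientation): joint angles nearest the present ones, or None.
- bot.camera(name): name is "side" or "top" or "wrist"; returns the picture (384x512x3 uint8, red, green, blue); there is no depth.
- bot.calibration(name): a dict with "mtx" (3x3 intrinsics, pixels), "extrinsics" (4x4, takes a point from world to camera coordinates); the wrist camera has in their place "hand_eye" (4x4, takes a point from camera to tool coordinates, whose origin is the TCP and whose axes are the flange's). Camera axes: x right, y down, z forward; pixel columns grow to the right and rows downward; lengths in m; the calibration is good to about 2 mm. A picture is of the moment at which its call begins: read the wrist's pose just before it. calibration takes no time and is no camera call.
A pose or a line that the arm cannot do raises bot.PlanningError and nothing moves.
- bot.close_job(): hands the job in; it is judged then, once.
Trained networks look in the newest picture that a camera, given by its name, has taken for a name from the list of things; names that differ only in an ending like _2 or _b are one class to them, and where a whole thing is asked for, a point or a joint stands for the part that bears it (a point fixed in the world has none). Each returns a list of dicts, best first, with "confidence" (0 to 1); they miss things now and then, are a little off and sometimes report something else, mostly with a low value. They report only what shows in the picture. A call takes as long as a camera call. They do not tell look-alikes from the thing itself.
- bot.search_frame(camera, thing): "bbox" ([left, top, width, height] in pixels, round what is visible of it).
Readings, each from a call of its own:
- bot.read_clock(): time.
- bot.read_joint_positions(): joint angles.
- bot.read_joint_vel(): joint speeds.
- bot.read_joint_efforts(): joint torques, N m.
- bot.read_position(): TCP position.
- bot.read_tool_rot(): TCP orientation.
- bot.read_ft_force(): force on the tool from outside, world axes, zero at the start.
- bot.read_moment(): the same for the moment, N m.
- bot.read_gripper_width(): opening from 0.0 (shut) to 1.0 (fully open).
- bot.read_finger_force(): force on a finger pad.
Only numpy, scipy, OpenCV 4.12 (cv2) and the standard library are available. Lean on these libraries where they do the work, as an engineer would, in place of code of your own. Each camera call takes 0.05 s, during which the arm holds its last target. There are 200 camera calls.

## Working session

There is one attempt and no reset: what is moved stays moved. The work goes in short steps, each a Python script; the robot and the scene stay as the last script left them, time stands still between calls to the robot, and variables do not carry over. Pictures are saved under pics/ and viewed, at most 10 in all, crops included, and the job is handed in when it is done.

```bash
ls; mkdir -p pics
python3 - <<'E'
from cell import bot
import cv2,numpy as np
np.set_printoptions(precision=4,suppress=True)
for c in ("top","side"):
    im=bot.camera(c); cv2.imwrite(f"pics/{c}0.png",cv2.resize(im[:,:,::-1],(800,600),interpolation=cv2.INTER_CUBIC))
    np.save(f"{c}0.npy",im)
    k=bot.calibration(c); print(c,k["mtx"],k["extrinsics"])
    for t in ("holder","lever","lever_knob","pointer","core","tall_roll","tray","short_roll","wide_roll","screwdriver","jar","stapler_box"):
        print(t,[(np.round(d["bbox"]).astype(int).tolist(),round(d["confidence"],2)) for d in bot.search_frame(c,t)[:4]])
print(bot.calibration("wrist"),bot.read_tool_rot(),bot.read_clock())
E
```

```text
pics
top [[452.2954   0.     251.3775]
 [  0.     452.2954 178.9969]
 [  0.       0.       1.    ]] [[ 0.0052 -0.9999  0.0124 -0.0363]
 [-0.9891 -0.007  -0.1472  0.5652]
 [ 0.1473 -0.0115 -0.989   1.3118]
 [ 0.      0.      0.      1.    ]]
holder [([146, 147, 105, 76], 0.88), ([232, 212, 11, 57], 0.26)]
lever [([162, 163, 70, 26], 0.6), ([90, 134, 42, 25], 0.28)]
lever_knob [([163, 162, 74, 26], 0.63), ([86, 135, 46, 25], 0.29)]
pointer [([233, 213, 12, 61], 0.53), ([149, 187, 10, 4], 0.47)]
core [([233, 164, 6, 12], 0.41)]
tall_roll [([90, 184, 61, 66], 0.67)]
tray [([92, 181, 58, 67], 0.86)]
short_roll [([314, 158, 19, 27], 0.72)]
wide_roll [([302, 199, 28, 26], 0.66)]
screwdriver [([232, 214, 12, 30], 0.81), ([161, 159, 74, 28], 0.3)]
jar [([284, 107, 18, 21], 0.54)]
stapler_box [([90, 136, 42, 25], 0.82)]
side [[432.9236   0.     254.1577]
 [  0.     432.9236 193.859 ]
 [  0.       0.       1.    ]] [[-0.7408 -0.6715 -0.0135  0.4321]
 [-0.4102  0.4682 -0.7827  0.333 ]
 [ 0.5319 -0.5743 -0.6223  0.8602]
 [ 0.      0.      0.      1.    ]]
holder [([284, 243, 65, 41], 0.32)]
lever
[... 179 characters left out ...]
89, 29, 26], 0.26)]
tall_roll [([352, 158, 22, 30], 0.72), ([170, 203, 113, 80], 0.68)]
tray [([139, 288, 95, 95], 0.68)]
short_roll [([296, 172, 22, 19], 0.54), ([88, 273, 40, 50], 0.34)]
wide_roll [([325, 189, 32, 26], 0.87)]
screwdriver [([288, 245, 49, 33], 0.88)]
jar [([239, 157, 20, 26], 0.65)]
stapler_box [([89, 270, 42, 56], 0.72)]
{'mtx': array([[309.0363,   0.    , 256.0626],
       [  0.    , 309.0363, 187.5555],
       [  0.    ,   0.    ,   1.    ]]), 'hand_eye': array([[ 0.0008, -0.9539, -0.3002,  0.0777],
       [ 1.    ,  0.0008,  0.0004, -0.0001],
       [-0.0001, -0.3002,  0.9539, -0.142 ],
       [ 0.    ,  0.    ,  0.    ,  1.    ]])} [-0.      0.9816  0.1912  0.    ] 1.3
```

View pics/top0.png

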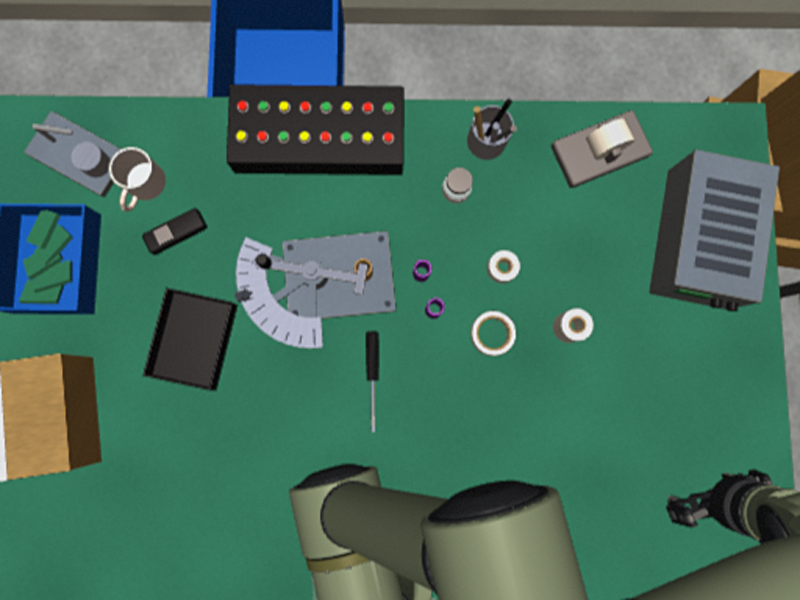

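View pics/side0.png

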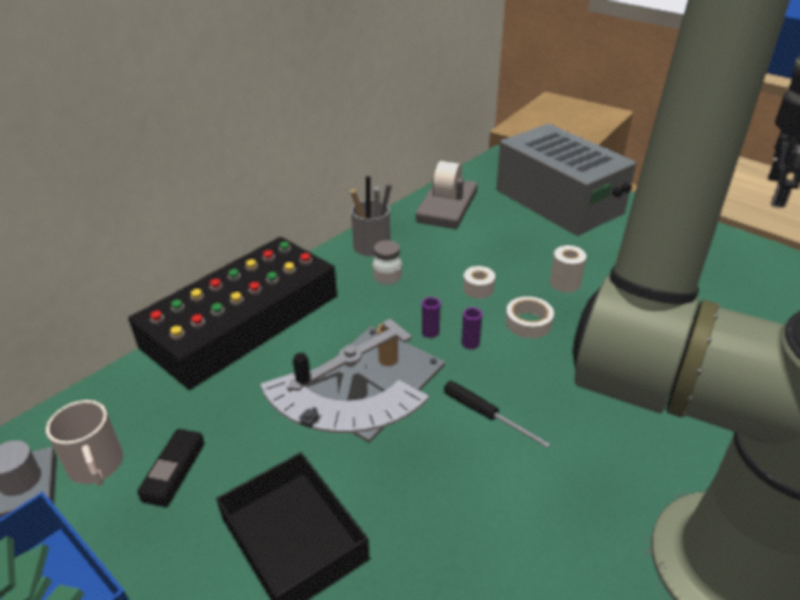

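The top view (800x600) shows the hinge at (312,270), the knob at (263,262), the pointer at (245,295), the core under the tail at (362,268) and the tray at (190,338). The screwdriver is at (373,380).
The white rolls in the top view are at (577,325), (504,266) and (494,333). The side view puts them at (568,268), (480,281) and (530,316). Only the first is tall, at about 30 px against 19 px for the short one; the third is the wide ring.
The purple tubes are decoys, since the core meant is the brown one on the spindle. I'll confirm all this from closer with the wrist camera.

```bash
cat > h.py <<'E'
from cell import bot
import cv2,numpy as np
from scipy.spatial.transform import Rotation as R
np.set_printoptions(precision=4,suppress=True)
def q(psi):  # tool down, tool x at world angle psi
    x=(R.from_euler('z',psi)*R.from_euler('x',np.pi)).as_quat(); return [x[3],x[0],x[1],x[2]]
def ext(cam):  # (K, world->cam)
    c=bot.calibration(cam)
    if cam!="wrist": return c["mtx"],np.array(c["extrinsics"])
    w=bot.read_tool_rot(); T=np.eye(4); T[:3,:3]=R.from_quat([w[1],w[2],w[3],w[0]]).as_matrix(); T[:3,3]=bot.read_position()
    return c["mtx"],np.linalg.inv(T@c["hand_eye"])
def ray(KE,uv,z):
    K,E=KE; d=E[:3,:3].T@np.linalg.solve(K,[uv[0],uv[1],1.]); c=-E[:3,:3].T@E[:3,3]
    return c+d*(z-c[2])/d[2]
def proj(KE,p):
    K,E=KE; p=np.atleast_2d(p); c=(E[:3,:3]@p.T).T+E[:3,3]; u=(K@c.T).T; return u[:,:2]/u[:,2:]
def snap(name):
    KE=ext("wrist"); im=bot.camera("wrist"); np.savez(name,im=im,K=KE[0],E=KE[1])
    cv2.imwrite(f"pics/{name}.png",cv2.resize(im[:,:,::-1],(800,600),interpolation=cv2.INTER_CUBIC)); return KE
def det(cam,t):
    return [(np.round(d["bbox"],1).tolist(),round(d["confidence"],2)) for d in bot.search_frame(cam,t)[:3]]
E
python3 - <<'E'
from h import *
KE=ext("top")
for n,uv,z in [("hinge",(312,270),.098),("knob",(263,262),.143),("pointer",(245,295),.1),("core",(362,268),.082),("tall",(577,325),.07),("tray",(190,338),.03),("short",(504,266),.035),("wide",(494,333),.03),("screw",(373,380),.01)]:
    print(n,ray(KE,np.array(uv)*.64,z))
h=ray(KE,np.array((312,270))*.64,.098)
for psi in (0,np.pi/2,-np.pi/2,np.pi):
    print(psi,bot.solve_ik([h[0]-.03,h[1]-.02,.3],q(psi)))
bot.move_pose([h[0]-.03,h[1]-.01,.3],q(0))
KE=snap("w1")
for t in ("holder","lever","lever_knob","pointer","core","tray"): print(t,det("wrist",t))
print(bot.read_clock(),bot.read_position())
E
```

```text
hinge [0.574  0.1163 0.098 ]
knob [0.5805 0.1987 0.143 ]
pointer [0.5267 0.237  0.1   ]
core [0.5811 0.0251 0.082 ]
tall [ 0.4783 -0.3763  0.07  ]
tray [0.4523 0.3523 0.03  ]
short [ 0.5948 -0.248   0.035 ]
wide [ 0.4654 -0.2273  0.03  ]
screw [0.3752 0.0038 0.01  ]
0 [ 0.0416  0.296  -0.0587  1.2161  0.     -3.1   ]
1.5707963267948966 [ 0.0416  0.296  -0.0587  1.2161  0.      1.6124]
-1.5707963267948966 [ 0.0416  0.296  -0.0587  1.2161  0.     -1.5292]
3.141592653589793 [ 0.0416  0.296  -0.0587  1.2161  0.      0.0416]
holder [([118.8, 49.3, 238.6, 193.7], 0.75), ([143.6, 107.2, 194.9, 62.4], 0.26)]
lever [([145.8, 108.0, 188.4, 62.9], 0.64)]
lever_knob [([141.7, 107.5, 191.1, 66.2], 0.7)]
pointer [([123.9, 162.5, 33.7, 25.3], 0.89), ([313.4, 197.2, 17.9, 108.5], 0.4), ([446.5, 170.8, 65.5, 60.4], 0.22)]
core [([382.5, 106.7, 50.8, 30.3], 0.88), ([307.1, 107.0, 34.1, 30.5], 0.82), ([128.4, 163.0, 29.7, 24.7], 0.74)]
tray [([28.1, 141.9, 113.8, 136.1], 0.69)]
5.3917 [0.544  0.1062 0.3   ]
```

View pics/w1.png

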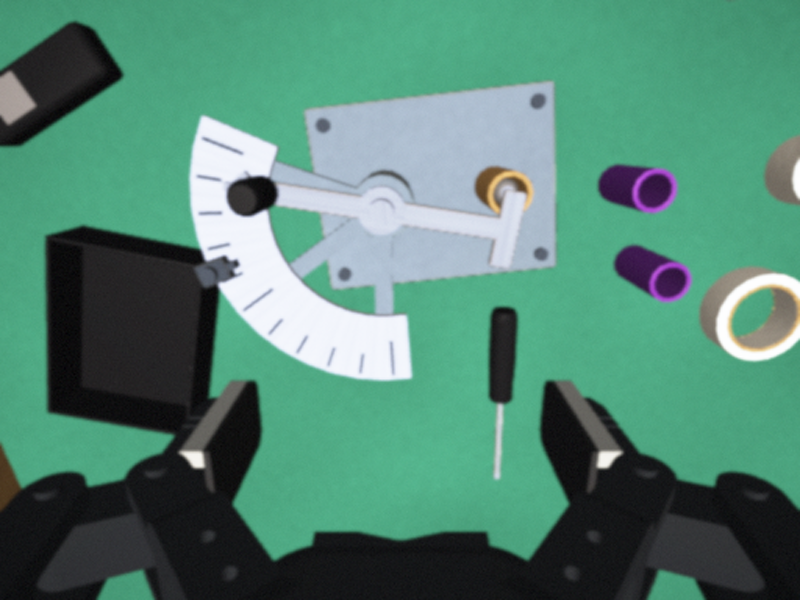

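Run:
```python
from h import *
from scipy.optimize import least_squares
d=np.load("w1.npz"); KE=(d["K"],d["E"])
s=.64
obs=[((306,110),(.08,.09,.012)),((553,82),(.08,-.12,.012)),((555,265),(-.08,-.12,.012)),((333,289),(-.08,.09,.012)),
((382,211),(0,.03,.098)),((510,191),(0,-.065,.082))]
P=np.array([o[1] for o in obs]);U=np.array([o[0] for o in obs])*s
def W(p,P):
    P=np.atleast_2d(P); c,sn=np.cos(p[2]),np.sin(p[2]); return np.c_[p[0]+c*P[:,0]-sn*P[:,1],p[1]+sn*P[:,0]+c*P[:,1],P[:,2]]
r=least_squares(lambda p:(proj(KE,W(p,P))-U).ravel(),[.57,.09,.1])
print("holder",r.x); print((r.fun.reshape(-1,2)))
h=W(r.x,[0,.03,.094])[0]; sp=W(r.x,[0,-.065,.012])[0]; print("hinge",h,"spindle",sp)
def ang(w): # lever angle of world point
    v=w[:2]-h[:2]; a=np.arctan2(v[1],v[0])-r.x[2]; return (np.pi-a)%(2*np.pi), np.hypot(*v)
for n,uv,z in [("knobtop",(243,197),.143),("knobbase",(266,190),.098),("ptip",(237,265),.095),("pmid",(215,271),.1),("crossbarmid",(507,229),.098),("scaleend_in",(407,316),.084),("scaleend_out",(411,378),.084),("scaleA_in",(277,147),.084),("scaleA_out",(202,116),.084)]:
    w=ray(KE,np.array(uv)*s,z); print(n,w,ang(w))
# tray corners at rim z=.05
for uv in [(47,237),(218,262),(188,432),(47,411)]: print("tray",ray(KE,np.array(uv)*s,.05 if uv[0]!=0 else 0))
im=d["im"][:,:,::-1]
cv2.imwrite("pics/crop1.png",cv2.resize(im[60:200,105:355],(800,448),interpolation=cv2.INTER_CUBIC))
```

```text
holder [0.5778 0.0897 0.109 ]
[[-2.3811 -0.9822]
 [ 1.5712 -2.0928]
 [ 1.6872  1.3371]
 [-1.0959  1.1603]
 [-0.3102 -0.1683]
 [ 0.5249  1.6747]]
hinge [0.5746 0.1195 0.094 ] spindle [0.5849 0.0251 0.012 ]
knobtop [0.5891 0.2023 0.143 ] (np.float64(1.8530496239709493), np.float64(0.08405521931019232))
knobbase [0.589  0.2002 0.098 ] (np.float64(1.8566689776913152), np.float64(0.0819491017219548))
ptip [0.5342 0.227  0.095 ] (np.float64(1.320423108790595), np.float64(0.1148056780345907))
pmid [0.5309 0.2418 0.1   ] (np.float64(1.3370316344995035), np.float64(0.12984561029837033))
crossbarmid [0.5616 0.0297 0.098 ] (np.float64(4.965197599460524), np.float64(0.09074586187923372))
scaleend_in [0.49   0.1009 0.084 ] (np.float64(6.1752027778257546), np.float64(0.08657592815575034))
scaleend_out [0.4357 0.0973 0.084 ] (np.float64(6.233793869687869), np.float64(0.14059350880847538))
scaleA_in [0.6176 0.1937 0.084 ] (np.float64(2.2057461961761704), np.float64(0.08578530867824236))
scaleA_out [0.6383 0.2444 0.084 ] (np.float64(2.1517094936566554), np.float64(0.14019247336343435))
tray [0.5465 0.3962 0.05  ]
tray [0.5254 0.2582 0.05  ]
tray [0.3619 0.3047 0.05  ]
tray [0.3842 0.4318 0.05  ]
```

View pics/crop1.png

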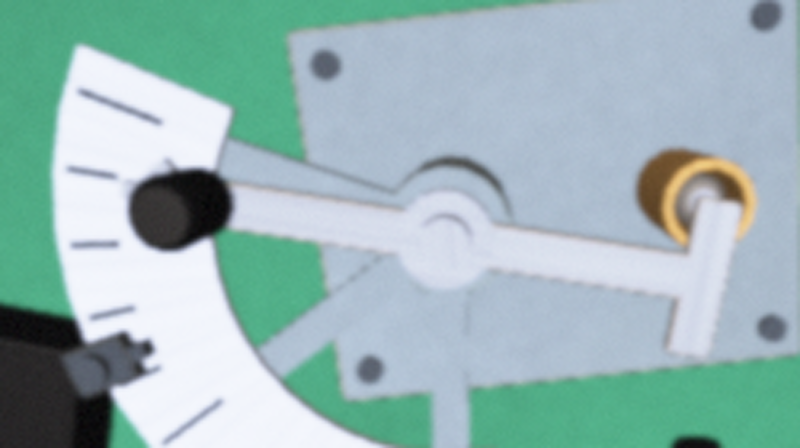

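The crop shows the knob top at about (160,215), the pointer fork tip at (150,348) and the brown core under the cross bar at (708,200). The lever reads about 1.85 rad and the pointer about 1.33 rad. Ring radii of 85 and 140 mm, a knob radius of 84 mm and a tip radius of 115 mm agree with the data given, so I'm going on to open the lever.

```bash
cat >> h.py <<'E'
H=np.array([.5746,.1195]); YAW=.109; ZK=.112
def knob(th,r=.085):
    psi=np.pi-th+YAW; return [H[0]+r*np.cos(psi),H[1]+r*np.sin(psi),ZK],psi
def swing(a,b,n,speed=.08,f=None):
    for th in np.linspace(a,b,n+1)[1:]:
        p,psi=knob(th)
        if bot.move_linear(p,speed=speed,rotation=q(psi),until_force=f): return th
    return None
E
python3 - <<'E'
from h import *
p,psi=knob(1.85)
bot.set_gripper(.5,20)
bot.move_pose([p[0],p[1],.2],q(psi))
print(bot.move_linear(p,speed=.1,until_force=10), bot.read_position())
bot.set_gripper(0,20); print("w",bot.read_gripper_width(),bot.read_finger_force())
print(swing(1.85,.2,8)); f0=bot.read_ft_force()
print(swing(.2,-.08,4,.05,12),f0,bot.read_ft_force(),bot.read_position())
bot.set_gripper(.5); 
p=bot.read_position(); bot.move_linear([p[0],p[1],.22],speed=.2)
c=np.array([.5849,.0251]); a=YAW+np.pi/2
bot.move_pose([*(c-.02*np.array([np.cos(a),np.sin(a)])),.23],q(a)); bot.set_gripper(.65)
snap("w2")
for t in ("core","lever","pointer"): print(t,det("wrist",t))
print(bot.read_clock())
E
```

```text
False [0.5895 0.2034 0.1127]
w 0.2714657704987519 19.750893430318683
None
-0.08 [-5.4207  1.4334 11.8746] [-0.8268  2.9467  3.6434] [0.4904 0.1112 0.1126]
core [([237.5, 124.6, 36.0, 47.0], 0.96), ([172.9, 225.9, 31.4, 18.6], 0.57)]
lever [([115.7, 1.6, 267.8, 77.2], 0.57)]
pointer [([239.2, 128.7, 33.4, 43.0], 0.4)]
18.1333
```

View pics/w2.png

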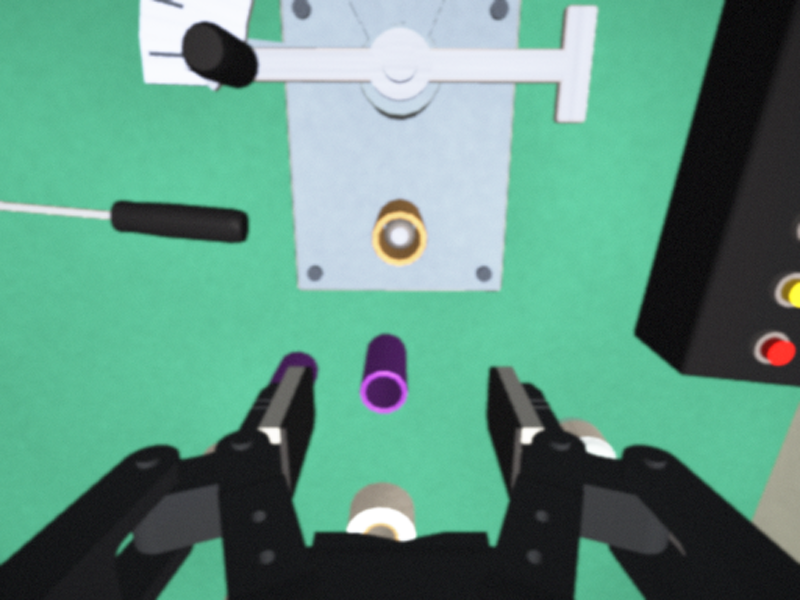

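The lever is at its open stop: the handle runs horizontally at row 65 and the tail is clear. The brown core on the spindle is at (399,233) with the spindle tip inside it. The purple decoys are at (385,375) and (297,370). Next I take the core to the tray and then look at the tall roll.

Run:
```python
from h import *
d=np.load("w2.npz"); KE=(d["K"],d["E"])
for n,uv,z in [("coretop",(399,233),.082),("tip",(400,234),.072),("hinge",(400,66),.1),("c1",(298,291),.012),("c2",(500,291),.012),("tail_cb",(577,64),.098),("knob",(206,46),.143)]:
    print(n,ray(KE,np.array(uv)*.64,z))
w=ray(KE,np.array((399,233))*.64,.082)
c=w[:2]; a=YAW+np.pi/2
assert np.hypot(*(c-[.5849,.0251]))<.008
bot.move_linear([*c,.12],speed=.25); bot.move_linear([*c,.047],speed=.12,until_force=12)
z0=bot.read_position()[2]; print("z",z0)
bot.set_gripper(0,25); wd=bot.read_gripper_width(); print("w",wd,bot.read_finger_force())
bot.move_linear([*c,.15],speed=.12); bot.move_linear([*c,.25],speed=.3)
print("w",bot.read_gripper_width(),bot.read_clock())
if .3<bot.read_gripper_width()<.5:
    t=[.4545,.3485]
    bot.move_pose([*t,.17],q(1.294)); bot.move_linear([*t,.043+z0-.047],speed=.15,until_force=12)
    bot.set_gripper(.62); bot.move_linear([*t,.2],speed=.3); KE=snap("w3")
    print("core",det("wrist","core"))
    bot.move_pose([.4783,-.40,.25],q(np.pi/2)); bot.set_gripper(1.)
    KE=snap("w4")
    for t in ("tall_roll","short_roll","wide_roll"): print(t,det("wrist",t))
print(bot.read_clock())
a,b=[cv2.imread(f"pics/{n}.png") for n in ("w3","w4")]
cv2.imwrite("pics/w34.png",np.hstack([cv2.resize(a,(400,300)),cv2.resize(b,(400,300))]))
```

```text
coretop [0.5846 0.0293 0.082 ]
tip [0.5855 0.0269 0.072 ]
hinge [0.5753 0.1188 0.1   ]
c1 [ 0.5125 -0.0376  0.012 ]
c2 [ 0.6693 -0.0203  0.012 ]
tail_cb [0.6663 0.1301 0.098 ]
knob [0.4925 0.1116 0.143 ]
z 0.04802469740832421
w 0.37799189231011526 30.034948310349137
w 0.3764894386183032 21.3083
core [([239.6, 149.8, 37.5, 47.2], 0.56)]
tall_roll [([229.2, 108.8, 58.8, 62.4], 0.66)]
short_roll [([335.0, 0.0, 65.7, 50.3], 0.58)]
wide_roll [([207.7, 0.0, 79.2, 39.2], 0.82)]
28.0083
```

View pics/w34.png

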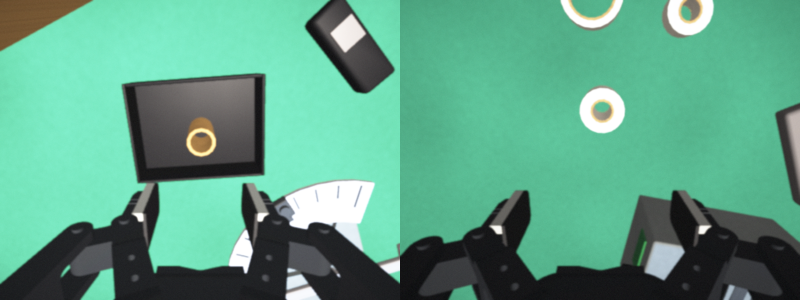

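The core stands in the tray at (200,140) on the left, and the gripper has let go of it. On the right, the candidate tall roll is at (602,110), with the short one at (690,12) and the wide one at (590,5). I'll fit the roll's top face and confirm its identity in one enlarged crop.

Run:
```python
from h import *
d=np.load("w4.npz"); KE=(d["K"],d["E"]); im=d["im"]
x0,y0,x1,y1=222,100,296,180
sub=im[y0:y1,x0:x1].astype(int); m=(sub.min(2)>200).astype(np.uint8)
cs,_=cv2.findContours(m,cv2.RETR_CCOMP,cv2.CHAIN_APPROX_NONE)
for c in sorted(cs,key=len)[-2:]:
    e=cv2.fitEllipse(c); uv=np.array(e[0])+[x0,y0]
    print(len(c),e, uv, ray(KE,uv,.07), "width mm at z=.07",np.hypot(*(ray(KE,uv+[e[1][1]/2,0],.07)-ray(KE,uv-[e[1][1]/2,0],.07))[:2])*1000)
s=np.load("side0.npy"); 
a=cv2.resize(im[90:190,210:310,::-1],(400,400),interpolation=cv2.INTER_CUBIC)
b=cv2.resize(s[150:220,290:390,::-1],(400,280),interpolation=cv2.INTER_CUBIC); b=cv2.copyMakeBorder(b,0,120,0,0,cv2.BORDER_CONSTANT)
cv2.imwrite("pics/roll.png",np.hstack([a,b]))
print("side tall proj",proj(ext("side"),[[.478,-.376,.07],[.478,-.376,0]]),"short",proj(ext("side"),[[.595,-.248,.035]]))
```

```text
86 ((36.4202880859375, 41.73554611206055), (30.489282608032227, 30.82809066772461), 150.47412109375) [258.4203 141.7355] [ 0.4818 -0.374   0.07  ] width mm at z=.07 32.178239535138324
162 ((36.41592025756836, 40.94889831542969), (56.54325485229492, 56.81957244873047), 58.86404037475586) [258.4159 140.9489] [ 0.4818 -0.3732  0.07  ] width mm at z=.07 59.26264886900207
side tall proj [[365.0345 162.2897]
 [361.7111 181.1519]] short [[306.6844 175.671 ]]
```

View pics/roll.png

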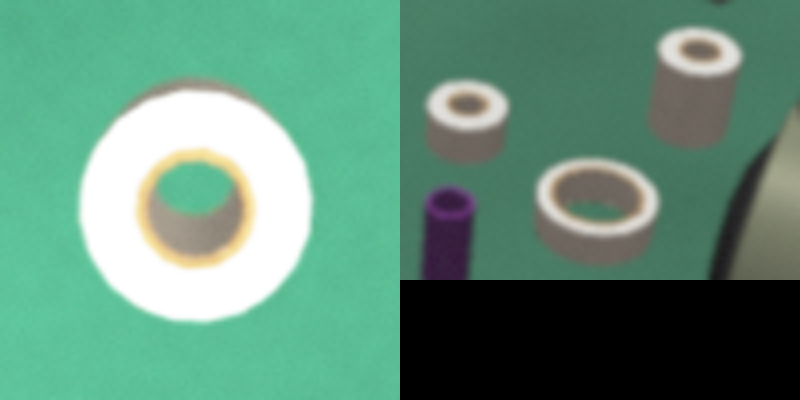

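The crop confirms it. The roll at (700,90) is clearly the tall one: its top face fits 59.3 mm at z = 70 mm and it is twice the height of the one at (468,120). Now I pick it up and look at the bare spindle with it in hand.

Run:
```python
from h import *
c=[.4818,-.3734]
bot.move_linear([*c,.12],speed=.3); hit=bot.move_linear([*c,.026],speed=.12,until_force=12)
z0=bot.read_position(); print(hit,z0)
bot.set_gripper(0,40); print("w",bot.read_gripper_width(),bot.read_finger_force())
bot.move_linear([*c,.24],speed=.3); print("w",bot.read_gripper_width())
a=YAW+np.pi/2; s=np.array([.5855,.0265])-.06*np.array([np.cos(a),np.sin(a)])
bot.move_pose([*s,.24],q(a)); bot.wait(.2)
snap("w5"); print(bot.read_position(),bot.read_clock())
print(proj(ext("wrist"),[[.5855,.0265,.072],[.5855,.0265,.012]])/.64)
```

```text
False [ 0.4824 -0.3741  0.027 ]
w 0.6889944843750991 43.49828090518713
w 0.6924920521983796
[ 0.592  -0.0343  0.2399] 32.3583
[[398.7336 167.8706]
 [398.9349 163.5541]]
```

View pics/w5.png

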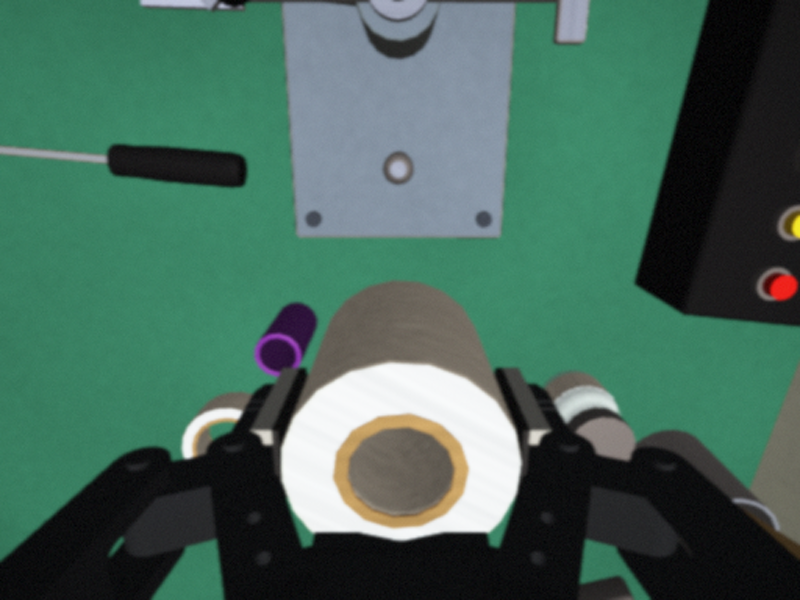

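Run:
```python
from h import *
KE=ext("wrist"); p=bot.read_position(); a=YAW+np.pi/2; ax=np.array([np.cos(a),np.sin(a)]); ay=np.array([np.sin(a),-np.cos(a)])
for uv in [(401,469),(401,450)]:
    b=ray(KE,np.array(uv)*.64,p[2]+.043)[:2]-p[:2]; print("bore rel tcp (tool x,y)",b@ax,b@ay)
im=np.load("w5.npz")["im"].astype(int)
hsv=cv2.cvtColor(np.load("w5.npz")["im"],cv2.COLOR_RGB2HSV)
m=((hsv[...,1]>90)&(hsv[...,0]>10)&(hsv[...,0]<28)).astype(np.uint8); m[:250]=0
cs,_=cv2.findContours(m,cv2.RETR_CCOMP,cv2.CHAIN_APPROX_NONE)
for c in sorted(cs,key=len)[-2:]:
    e=cv2.fitEllipse(c); b=ray(KE,e[0],p[2]+.043)[:2]-p[:2]; print(len(c),e,b@ax,b@ay)
d=np.load("w2.npz"); K2=(d["K"],d["E"])
print("purple top",ray(K2,np.array((384,391))*.64,.07), ray(K2,np.array((297,375))*.64,.06))
print("tip",ray(KE,np.array((398.5,168))*.64,.072))
```

```text
bore rel tcp (tool x,y) 0.0011082184481834747 0.0011165972020693565
bore rel tcp (tool x,y) 0.006498605646072853 0.001118453077386595
177 ((255.91436767578125, 301.4631042480469), (56.79669189453125, 67.70213317871094), 90.16426849365234) 0.0005218896877618916 0.0008406116649941232
220 ((256.0751037597656, 301.0506591796875), (70.3631591796875, 83.38727569580078), 89.78752136230469) 0.0007076868822981153 0.0009018670390050827
purple top [ 0.5866 -0.0851  0.07  ] [ 0.5237 -0.0847  0.06  ]
tip [0.5854 0.0264 0.072 ]
```

Run:
```python
from h import *
s=np.array([.5852,.0262]); a=YAW+np.pi/2
bot.move_linear([*s,.115],speed=.25); bot.wait(.2); print(bot.read_position())
ok=False
for dx,dy in [(0,0),(0,.003),(0,-.003),(.003,0),(-.003,0)]:
    bot.move_linear([s[0]+dx,s[1]+dy,.106],speed=.1)
    hit=bot.move_linear([s[0]+dx,s[1]+dy,.040],speed=.06,until_force=12); z=bot.read_position()[2]
    print(dx,dy,hit,z,bot.read_ft_force())
    if z<.05: ok=True;break
if ok:
    bot.set_gripper(.9); bot.wait(.3); print("w",bot.read_gripper_width())
    bot.move_linear([*bot.read_position()[:2],.2],speed=.25)
    t=s-.02*np.array([np.cos(a),np.sin(a)]); bot.move_linear([*t,.23],speed=.25); snap("w6"); print(det("wrist","tall_roll"))
print(bot.read_clock())
```

```text
[0.5867 0.0254 0.1168]
0 0 False 0.040475762319637926 [-0.0602 -0.2747 -0.7716]
w 0.9031224614744843
[([227.0, 115.0, 62.6, 67.8], 0.69)]
36.5667
```

View pics/w6.png

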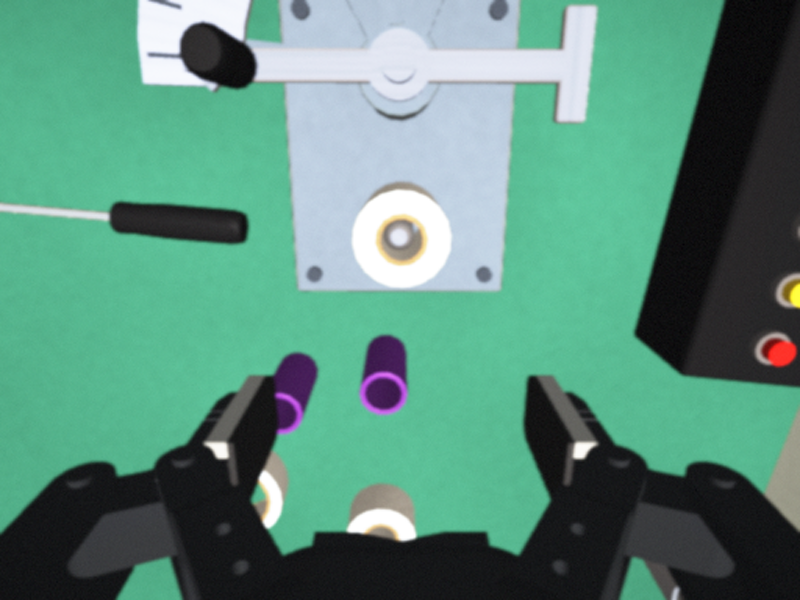

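The roll sits on the spindle at (401,238) with the tip in its bore. The TCP stopped at 40.5 mm with no force, which means fully down. Now the lever goes to the pointer, with a look afterwards.

Run:
```python
from h import *
p,psi=knob(.015)
bot.set_gripper(.5,20)
bot.move_pose([p[0],p[1],.2],q(psi))
print(bot.move_linear(p,speed=.12,until_force=10), bot.read_position())
bot.set_gripper(0,20); print("w",bot.read_gripper_width())
swing(.015,1.33,6); bot.wait(.2); print(bot.read_position(),bot.read_ft_force())
bot.set_gripper(.5); p=bot.read_position(); bot.move_linear([p[0],p[1],.2],speed=.25)
_,psi=knob(1.33); t=H+.07*np.array([np.cos(psi),np.sin(psi)])
bot.move_linear([*t,.24],speed=.2,rotation=q(psi)); bot.wait(.1); snap("w7"); print(bot.read_position(),bot.read_clock())
im=np.load("w7.npz")["im"][:,:,::-1]
cv2.imwrite("pics/w7c.png",cv2.resize(im[:230,96:416],(800,575),interpolation=cv2.INTER_CUBIC))
```

```text
False [0.4906 0.1115 0.1125]
w 0.2746660847982892
[0.5463 0.1988 0.1129] [-0.1038 -1.5384  7.3298]
[0.5494 0.1852 0.2382] 43.25
```

View pics/w7c.png

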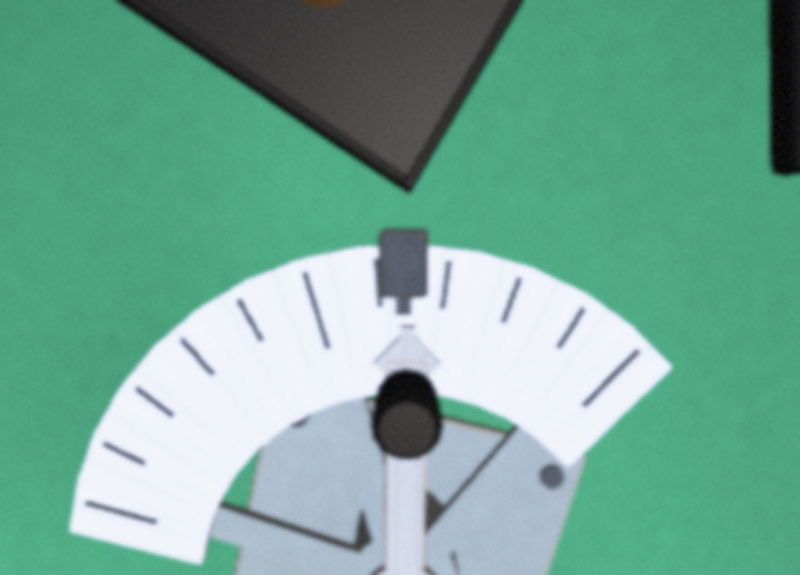

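In the crop the nose apex is at (406,327) and the pointer tip at (403,312), about 1 mm of sideways offset against the 8 mm allowed. The arm is clear of everything and the clock reads 43 s, so I'm handing the job in.

```bash
python3 -c "
from cell import bot
print(bot.close_job())"
```

```text
the job is handed in; nothing more can be done
None
```

The job is handed in at about 43 s, with no verdict returned: the core stands in the tray, the tall roll is down on the spindle and released, and the lever nose is about 1 mm sideways of the set pointer's tip in the last picture.

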